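# Refit the elbow lever on a clinical basin tap

## Robot

A 6-joint arm with a two-finger parallel gripper is mounted at the origin on the work surface. World frame = base frame: x ahead of the robot, y to its left, z up, the work surface at z = 0. Lengths are in m, angles in degrees, forces in N, time in s.
With the tool pointing down it reaches from about 0.375 to 0.9 m from the base axis. Payload 3.1 kg.
Tool frame: the origin (TCP) lies between the finger pads; the fingertips stand 22 mm ahead of it and the grasp point (between the pads) lies 3 mm ahead of it (bot.tip_extent is the distance from the TCP to the fingertips, in m); y points along the fingers, z is the direction in which the jaws open and shut, and the axes are right-handed (so a half turn about y gives the same grasp; the last joint's range is limited). The gripper opens to 87 mm and grips with 3 to 60 N. Pads are 19 mm wide; open, the fingers measure 117 mm over their backs; the gripper's body (75 mm by 190 mm) begins 51 mm behind the grasp point.
Start: joints at [-76.748, 30.224, 82.088, -0, 67.689, -10.227], TCP at [0.249, -0.573, 0.245] pointing down, gripper open.
Joint ranges: [-176.69, 176.69], [-43.24, 126.21], [12.49, 139.97], [-82, 262], [0, 151.66], [-163.58, 163.58]. Speed limits (degrees/s): [159.86, 159.86, 180, 180, 180, 180].

## Interface

Orientations are given as a 3x3 rotation matrix whose columns are the frame's x, y, z axes.
In Python, from rig import bot, eyes, models gives the robot as it stands. The module is installed in compiled form; this text tells all that it offers.
- The arm moves only by the tool arm_command, never from a script. Its arguments are lists of equal length, an entry for each row: "translation": the shift along the tool's x, y, z each as a share of 0.08 m, from -1 to 1, a list of three; "rotation": the turn, a rotation vector about the tool's x, y, z each as a share of 60 degrees, from -1 to 1, a list of three; "grip": the closure, from -1 (fully open) to 1 (shut), so that 0 is half open. In form: {"translation": [[x, y, z], ...], "rotation": [[rx, ry, rz], ...], "grip": [grip, ...]}. A call has 1 to 5 rows; each row is the pose to reach, as a shift and turn from the pose commanded when the call began, along the tool's axes at that moment; what a row does not reach only later rows make up. A row lasts 1/10 s, in which the tool goes at most 50 mm and 8.59 degrees, less where a joint would pass 70% of its speed; a pose out of reach is approached as far as the arm can. A call with a number of a shift or a turn outside -1 to 1 is refused whole. A call with a gripper value outside its range is refused whole. The fingers move at their own pace and stop on an object; the grip force is fixed at half the most. Time passes only in rows, so rows that repeat a pose let the fingers close. It gives the time, the measured TCP pose, the force and the opening at its end, in the units of the state.
- bot.read_state(): the state, without advancing time (a new reading comes with each control period).
- eyes.capture(name): name is "scene" or "side" or "wrist"; returns a dict with "image" (400x640x3 uint8, blue, green, red), "mtx" (3x3 intrinsics, pixels), "dist_coeffs" ([k1, k2, p1, p2, k3] as OpenCV has them; the pictures are not rectified), "rvec" (rotation vector, rad) and "tvec" (3), from world to camera coordinates, as OpenCV has them; the wrist camera has in their place "hand_eye" (4x4, takes a point from camera to tool coordinates, whose origin is the TCP and whose axes are the tool frame's). Camera axes: x right, y down, z forward; pixel columns grow to the right and rows downward; lengths in m; the calibration is good to about 2 mm. A picture is of the moment at which its call begins: read the wrist's pose just before it. There is no depth.
- bot.hand_in(): hands the job in, once; it reports no verdict.
Trained networks look in the newest picture that a camera, given by its name, has taken for a name from the list of things; names that differ only in an ending like _2 or _b are one class to them, and where a whole thing is asked for, a point or a joint stands for the part that bears it (a point fixed in the world has none). Each returns a list of dicts, best first, with "conf" (0 to 1); they miss things now and then, are a little off and sometimes report something else, mostly with a low value. They report only what shows in the picture. A call takes as long as a camera call. They do not tell look-alikes from the thing itself.
- models.recognise(camera, thing): "extent" ([left, top, right, bottom] as shares, 0 to 1, of the picture: columns of its width, rows of its height, round what is visible of it).
- models.spot_point(camera, thing): "point" ([column, row] as shares, 0 to 1, of the picture: columns of its width, rows of its height: a listed point, or the origin of a listed thing).
The state is a dict: "time_s": time; "joint_positions": joint angles; "qvel": joint speeds; "tau": joint torques, N m; "position": TCP position; "tcp_rot": TCP orientation; "force": force on the tool from outside, world axes, zero at the start; "moment": the same for the moment, N m; "opening": opening from 0.0 (shut) to 1.0 (fully open).
Only numpy, scipy, OpenCV 4.12 (cv2) and the standard library are available. Lean on these libraries where they do the work, as an engineer would, in place of code of your own. Each camera call takes 0.05 s, during which the arm holds its last target. There are 200 camera calls.

## Task

The basin tap has been serviced and its elbow lever stands on the rubber mat, the valve left part open. Put the lever back on the splined spindle - feel for the one position where the splines match, without forcing it - and press it fully home, then gently swing it clockwise (seen from above) to its stop, so that the tap is shut with the lever in line above the spout, and let go. Leave the screwdriver, vial and jar as they are.

Things in the scene. Friction and masses are not known exactly. Their poses are not given: they have to be found in the camera images.
- tap: Chromed tap and the white counter basin (320 x 380 mm, 85 mm high) it serves, one fixed unit. Origin at the counter under the axis of the upright 48 mm thick column; x runs along the spout (150 mm long, its top 111 mm up), z up. The basin begins 100 mm from that axis. A brass spindle stands on the column's flat top; its red end line points the way the lever will point.
- spindle_seat (a point): On the spindle's axis in the column's flat top (140 mm up), where the home hub's underside rests. It does not turn with the spindle. The spindle turns 100 degrees: at its clockwise stop (from above) the tap is shut and the lever points along the spout; anticlockwise opens, towards the tap's +y. Left 14 to 95 degrees open, it stays where put; 0.1 N m turns it.
- spindle_nose (a point): On the spindle's axis at its top, 18 mm above spindle_seat; does not turn with it. Below: a round 16 mm nose, 7 mm long, bevelled 2.5 mm, then five spline teeth (4 mm wide, 22 mm over the tips, flat ends 11 mm above spindle_seat, running down to it) at 60 degree pitch, the sixth left out, so the lever fits one way only.
- lever: Loose chromed elbow lever, about 0.32 kg, standing on its hub on a 3 mm mat. Hub 36 x 36 mm in plan (sides along x and y), 46 mm high, flat sides. The 18 mm wide blade leaves it along x to 135 mm from the hub's axis, its underside 33 mm above the hub's underside at the hub, 42 mm at the end. Origin at the centre of the hub's underside, z up.
- lever_bore (a point): Centre of the bore's mouth in the hub's underside (the lever's origin). Bore 20 mm deep, 17 mm across the lands, with five grooves 4.9 mm wide: 0.045 rad of play each way on the teeth. They match when the lever's x points along the spindle's red line. Unmatched, the hub rests on the teeth, 11 mm above spindle_seat.
- lever_tip (a point): Centre of the blade's rounded end, 123 mm from the hub's axis along the lever's x and 47 mm above the hub's underside.
- screwdriver: Screwdriver, 160 mm, lying on the mat 110 to 140 mm from the hub's axis, its handle 26 mm thick; to be left alone.
- vial: Amber medicine vial, 42 mm in diameter, 72 mm high, standing on the white tray on the other side of the tap; to be left alone. Origin under its centre, z up.
- jar: White jar with green cap, 56 mm in diameter, 62 mm high, on the white tray; to be left alone. Origin under its centre, z up.
Not all that is in view belongs to the job. There is more than one size of the lever; the job needs the smallest.

How it is judged (in metres and radians):
On the way:
1. the lever is fully home on the splines: its bore within 3 mm of the spindle's axis, hub underside within 2.5 mm of the seat, upright (horizontal distance between lever_bore and spindle_seat below 0.003 m and z of lever_bore in the frame of spindle_seat between -0.0025 and 0.0025 m and angle between lever's own z axis and vertical below 0.06 rad), for 0.2 s.
At the end, for the whole second after the job is handed in: The lever is let go and at rest fully home on the spindle (bore within 3 mm of the axis, hub underside within 2.5 mm of the seat, upright within 0.06 rad) and shut: the blade points along the spout within 0.14 rad (8 degrees) (all of step 1 and angle between the x axis of lever and the x axis of tap, either way round below 0.14 rad and x of lever_tip in the frame of tap above 0.1 m and linear speed of lever below 0.01 m/s); the robot touches nothing.
It fails at once if the lever is forced: more than 45 N in all at the contacts between lever and tap (contact force between lever and tap above 45 N).
It fails at once if the screwdriver is moved more than 20 mm (distance of screwdriver from where it was at the start of the episode above 0.02 m).
It fails at once if the vial is moved more than 20 mm or tipped (distance of vial from where it was at the start of the episode above 0.02 m or angle between vial's own z axis and vertical above 0.3 rad).
It fails at once if the jar is moved more than 20 mm or tipped (distance of jar from where it was at the start of the episode above 0.02 m or angle between jar's own z axis and vertical above 0.3 rad).
It also fails if it takes over 72 s, if anything falls off the work surface, if the arm or the gripper's body presses on something with over 40 N, if the wrist force passes 120 N, or if a joint passes its speed limit or range.

## Working session

There is one attempt and no reset: what is moved stays moved. The work goes in short steps, Python scripts to look and compute and a tool call to move; the robot and the scene stay as the last step left them, time stands still between calls to the robot, and variables do not carry over. Pictures are saved under pics/ and viewed, about 8 in all and at most 12, crops included, and the job is handed in when it is done.

Besides the shell and the picture viewer there is one more tool, called after "Emit:" in YAML: its name, and indented under it one key for each argument. arm_command: Moves the arm, as the interface text tells. Shift numbers are shares of 0.08 m and turn numbers shares of 60 degrees, none past 1 either way. Its arguments: {"type":"object","properties":{"translation":{"type":"array"},"rotation":{"type":"array"},"grip":{"type":"array"}},"required":["translation","rotation","grip"]}

```bash
mkdir -p pics; ls
cat > h.py <<'E'
import numpy as np, cv2
from rig import bot, eyes, models
np.set_printoptions(precision=4,suppress=True)
def snap(cam,fn=None):
    s=bot.read_state(); c=eyes.capture(cam); 
    if fn: cv2.imwrite('pics/'+fn,c['image'])
    K=np.array(c['mtx'],float);D=np.array(c['dist_coeffs'],float)
    if cam=='wrist':
        H=np.array(c['hand_eye']);T=np.eye(4);T[:3,:3]=s['tcp_rot'];T[:3,3]=s['position'];W=T@H
    else:
        R=cv2.Rodrigues(np.array(c['rvec'],float))[0];W=np.eye(4);W[:3,:3]=R.T;W[:3,3]=-R.T@np.array(c['tvec'],float).ravel()
    return dict(img=c['image'],K=K,D=D,W=W)
def ray(c,px):
    u=cv2.undistortPoints(np.array([[px]],float),c['K'],c['D'])[0,0]
    d=c['W'][:3,:3]@np.array([u[0],u[1],1]);return c['W'][:3,3],d
def onz(c,px,z):
    o,d=ray(c,px);return o+d*(z-o[2])/d[2]
def proj(c,P):
    V=np.linalg.inv(c['W']);r=cv2.Rodrigues(V[:3,:3])[0]
    return cv2.projectPoints(np.atleast_2d(np.array(P,float)),r,V[:3,3],c['K'],c['D'])[0][:,0]
def tri(*cp):
    A=np.zeros((3,3));b=np.zeros(3)
    for c,p in cp:
        o,d=ray(c,p);d=d/np.linalg.norm(d);M=np.eye(3)-np.outer(d,d);A+=M;b+=M@o
    return np.linalg.solve(A,b)
def pts(cam,things):
    for t in things:
        for r in models.spot_point(cam,t)[:3]:
            print(cam,t,round(r['conf'],2),np.array(r['point'])*[640,400])
E
cat > a.py <<'E'
from h import *
for cam in ['scene','side','wrist']:
    c=snap(cam,cam+'0.png'); print(cam,c['W'][:3,3])
    for t in ['tap','spindle_nose','spindle_seat','lever','lever_bore','lever_tip','screwdriver','vial','jar']:
        z={'tap':0,'spindle_nose':.158,'spindle_seat':.14,'lever':.003,'lever_bore':.003,'lever_tip':.05,'screwdriver':.015,'vial':0.003,'jar':.003}[t]
        for r in models.spot_point(cam,t)[:3]:
            p=np.array(r['point'])*[640,400]
            print(t,round(r['conf'],2),p,onz(c,p,z))
print(bot.read_state())
E
python3 a.py
```

```text
pics
scene [ 1.1299 -0.0244  0.9005]
tap 0.59 [295.872 257.6  ] [ 0.5959  0.0429 -0.    ]
spindle_nose 0.66 [290.176 225.6  ] [0.6006 0.0388 0.158 ]
spindle_nose 0.16 [295.808 256.2  ] [0.6861 0.0318 0.158 ]
spindle_seat 0.69 [293.312 226.2  ] [0.5918 0.0473 0.14  ]
lever 0.87 [355.008 204.88 ] [0.4727 0.2561 0.003 ]
lever 0.84 [289.472 208.68 ] [0.4293 0.0641 0.003 ]
lever 0.73 [461.12 167.68] [0.4279 0.6389 0.003 ]
lever_bore 0.75 [290.176 208.68 ] [0.4299 0.0661 0.003 ]
lever_bore 0.56 [355.008 206.4  ] [0.4782 0.2541 0.003 ]
lever_bore 0.56 [459.584 168.12 ] [0.4282 0.6331 0.003 ]
lever_tip 0.89 [233.728 187.6  ] [ 0.3399 -0.0821  0.05  ]
lever_tip 0.83 [420.608 167.4  ] [0.4269 0.4848 0.05  ]
lever_tip 0.64 [347.776 169.32 ] [0.3686 0.2668 0.05  ]
screwdriver 0.57 [356.224 173.8  ] [0.3638 0.2981 0.015 ]
screwdriver 0.57 [189.824 250.8  ] [ 0.5013 -0.231   0.015 ]
vial 0.53 [189.184 251.52 ] [ 0.4946 -0.2357  0.003 ]
jar 0.83 [161.92 243.2 ] [ 0.4447 -0.3087  0.003 ]
jar 0.38 [352.   206.88] [0.4773 0.2449 0.003 ]
side [-0.174   1.1177  1.3442]
tap 0.7 [317.184 177.8  ] [0.5898 
[... 656 characters left out ...]
  ] [0.3536 0.3237 0.015 ]
vial 0.54 [370.816 144.08 ] [ 0.51  -0.242  0.003]
jar 0.59 [392.832 140.12 ] [ 0.4464 -0.3095  0.003 ]
wrist [ 0.3246 -0.5408  0.3855]
{'time_s': 1.5, 'joint_positions': array([-76.7496,  30.2237,  82.0895,  -0.0005,  67.6897, -10.2291]), 'qvel': array([-0.0181, -0.0591, -0.096 ,  0.0038, -0.0119,  0.0664]), 'tau': array([  0.0007, -44.0004, -17.6978,   0.0634,   0.0505,  -0.    ]), 'position': array([ 0.249 , -0.5732,  0.2445]), 'tcp_rot': array([[-0.9172, -0.    ,  0.3984],
       [-0.3984,  0.    , -0.9172],
       [-0.    , -1.    , -0.0001]]), 'force': array([0.2366, 0.8711, 0.5161]), 'moment': array([ 0.0739,  0.0059, -0.0139]), 'opening': 1.000812173639069}
```

```bash
python3 -c "
import cv2
a=cv2.imread('pics/scene0.png')[130:290,130:490];b=cv2.imread('pics/side0.png')[110:350,220:430]
cv2.imwrite('pics/sc.png',cv2.resize(a,None,fx=2.2,fy=2.2,interpolation=2));cv2.imwrite('pics/sd.png',cv2.resize(b,None,fx=2.5,fy=2.5,interpolation=2))"
```

```text
(no output)
```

View pics/sc.png

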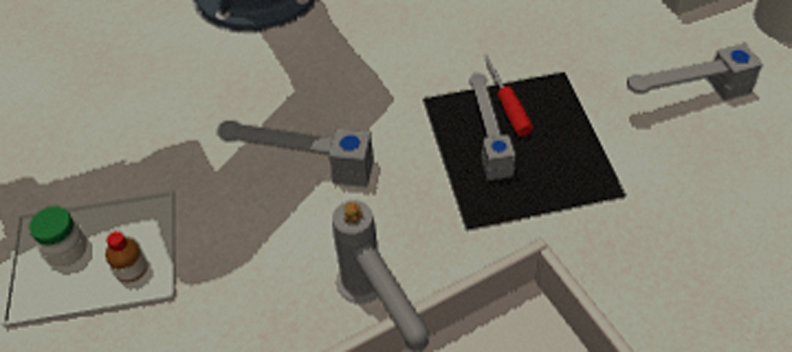

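View pics/sd.png

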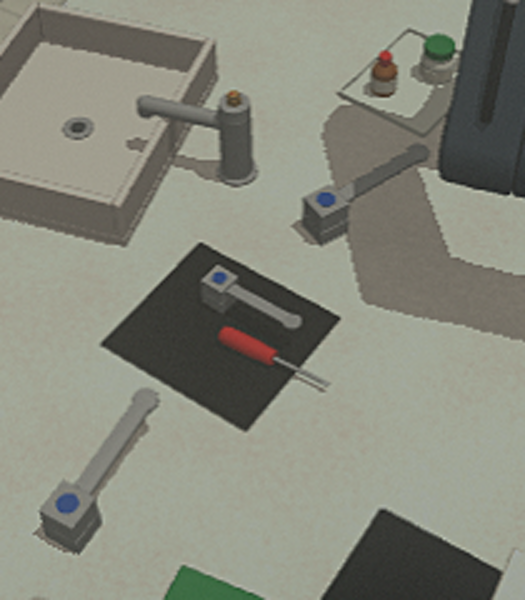

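```bash
cat > b.py <<'E'
from h import *
w=snap('wrist');print(w['K'],np.array(eyes.capture('wrist')['hand_eye']))
a=snap('scene');b=snap('side')
print('spout tip',tri((a,(130+420/2.2,130+338/2.2)),(b,(220+147/2.5,110+104/2.5))))
print('nose',tri((a,(290.2,225.6)),(b,(314.3,149.8))))
print('bore',tri((a,(355,206)),(b,(307.8,228.2))))
print('tip',tri((a,(347.8,169.3)),(b,(338.8,238.1))))
E
python3 b.py
```

```text
[[308.5091   0.     317.3732]
 [  0.     308.5091 198.9776]
 [  0.       0.       1.    ]] [[-0.0001  0.9543  0.2987 -0.0822]
 [ 0.0009 -0.2987  0.9543 -0.1409]
 [ 1.      0.0004 -0.0009  0.0003]
 [ 0.      0.      0.      1.    ]]
spout tip [0.7324 0.0707 0.0959]
nose [0.5916 0.0381 0.1478]
bore [0.48   0.2524 0.0083]
tip [0.357  0.2635 0.0444]
```

Emit:
arm_command:
  translation:
    - [-0.5,-0.07,-0.38]
    - [-1,-0.135,-0.757]
    - [-1,-0.135,-0.757]
  rotation:
    - [0,0,0]
    - [0,0,0]
    - [0,0,0]
  grip: [-1,-1,-1]

```text
time_s: 2.0
position: [0.3003, -0.4801, 0.2556]
tcp_rot: [[-0.915, 0.0, 0.402], [-0.402, 0.005, -0.915], [-0.002, -1.0, -0.004]]
force: [0.9, -0.5, -0.9]
opening: 1.0
```

Emit:
arm_command:
  translation:
    - [-0.5,-0.07,-0.38]
    - [-1,-0.135,-0.757]
    - [-1,-0.135,-0.757]
  rotation:
    - [0,0,0]
    - [0,0,0]
    - [0,0,0]
  grip: [-1,-1,-1]

```text
time_s: 2.3
position: [0.3492, -0.3934, 0.2667]
tcp_rot: [[-0.915, 0.0, 0.403], [-0.403, 0.003, -0.915], [-0.002, -1.0, -0.003]]
force: [-0.7, 0.2, -0.1]
opening: 1.001
```

Emit:
arm_command:
  translation:
    - [-0.5,-0.07,-0.38]
    - [-1,-0.135,-0.757]
    - [-1,-0.135,-0.757]
  rotation:
    - [0,0,0]
    - [0,0,0]
    - [0,0,0]
  grip: [-1,-1,-1]

```text
time_s: 2.6
position: [0.3984, -0.3071, 0.2775]
tcp_rot: [[-0.915, 0.001, 0.403], [-0.403, 0.002, -0.915], [-0.001, -1.0, -0.001]]
force: [-0.1, -0.8, -0.3]
opening: 1.002
```

Emit:
arm_command:
  translation:
    - [-0.5,-0.07,-0.38]
    - [-1,-0.135,-0.757]
    - [-1,-0.135,-0.757]
  rotation:
    - [0,0,0]
    - [0,0,0]
    - [0,0,0]
  grip: [-1,-1,-1]

```text
time_s: 2.9
position: [0.4479, -0.2206, 0.2884]
tcp_rot: [[-0.915, 0.002, 0.404], [-0.404, 0.0, -0.915], [-0.002, -1.0, 0.0]]
force: [-0.3, -0.7, 0.7]
opening: 0.995
```

Emit:
arm_command:
  translation:
    - [-0.5,-0.07,-0.38]
    - [-1,-0.135,-0.757]
    - [-1,-0.135,-0.757]
  rotation:
    - [0,0,0]
    - [0,0,0]
    - [0,0,0]
  grip: [-1,-1,-1]

```text
time_s: 3.2
position: [0.4976, -0.1338, 0.2992]
tcp_rot: [[-0.915, 0.003, 0.403], [-0.403, 0.0, -0.915], [-0.003, -1.0, 0.001]]
force: [-0.8, 0.1, -0.4]
opening: 1.0
```

Emit:
arm_command:
  translation:
    - [-0.5,-0.07,-0.38]
    - [-1,-0.135,-0.757]
    - [-1,-0.135,-0.757]
  rotation:
    - [0,0,0]
    - [0,0,0]
    - [0,0,0]
  grip: [-1,-1,-1]

```text
time_s: 3.5
position: [0.5473, -0.0469, 0.3099]
tcp_rot: [[-0.915, 0.004, 0.403], [-0.403, 0.0, -0.915], [-0.003, -1.0, 0.001]]
force: [-0.9, -0.9, 0.6]
opening: 1.003
```

Emit:
arm_command:
  translation:
    - [-0.5,-0.07,-0.38]
    - [-1,-0.135,-0.757]
    - [-1,-0.135,-0.757]
    - [-1,-0.135,-0.757]
    - [-1,-0.135,-0.757]
  rotation:
    - [0,-0.14,0]
    - [0,-0.28,0]
    - [0,-0.42,0]
    - [0,-0.56,0]
    - [0,-0.6,0]
  grip: [-1,-1,-1,-1,-1]

```text
time_s: 4.0
position: [0.5941, 0.0362, 0.3195]
tcp_rot: [[-0.505, -0.001, 0.863], [-0.863, -0.002, -0.505], [0.002, -1.0, 0.0]]
force: [-0.2, -0.3, -0.4]
opening: 1.001
```

```bash
cat > c.py <<'E'
from h import *
s=bot.read_state();print(s['time_s'],s['position'],s['tcp_rot'][:,2],s['joint_positions'])
c=snap('wrist','w1.png')
for t,z in [('tap',0),('spindle_nose',.158),('spindle_seat',.14),('lever_tip',.05),('lever_bore',.003)]:
    for r in models.spot_point('wrist',t)[:2]:
        p=np.array(r['point'])*[640,400];print(t,round(r['conf'],2),p,onz(c,p,z))
cx,cy=proj(c,[[.592,.038,.158]])[0];print(cx,cy)
im=c['img'];x0,y0=int(max(0,cx-110)),int(max(0,cy-100))
cr=im[y0:y0+170,x0:x0+220];print(x0,y0)
cv2.imwrite('pics/w1c.png',cv2.resize(cr,None,fx=3.5,fy=3.5,interpolation=2))
E
python3 c.py
```

```text
4.0 [0.5941 0.0362 0.3195] [ 0.863  -0.5052  0.0002] [-7.2129 23.5837 81.1701 -0.1038 75.2736 23.1567]
tap 0.58 [321.28 161.48] [0.5974 0.0306 0.    ]
spindle_nose 0.86 [318.4  186.32] [0.5953 0.0363 0.158 ]
spindle_seat 0.6 [322.368 185.08 ] [0.5973 0.0312 0.14  ]
lever_tip 0.59 [ 64.192 105.   ] [0.3567 0.2654 0.05  ]
lever_bore 0.97 [215.424 197.4  ] [0.4278 0.0653 0.003 ]
lever_bore 0.69 [164.8  64.6] [0.4804 0.2539 0.003 ]
314.7554691757831 186.54031934473454
204 86
```

View pics/w1c.png

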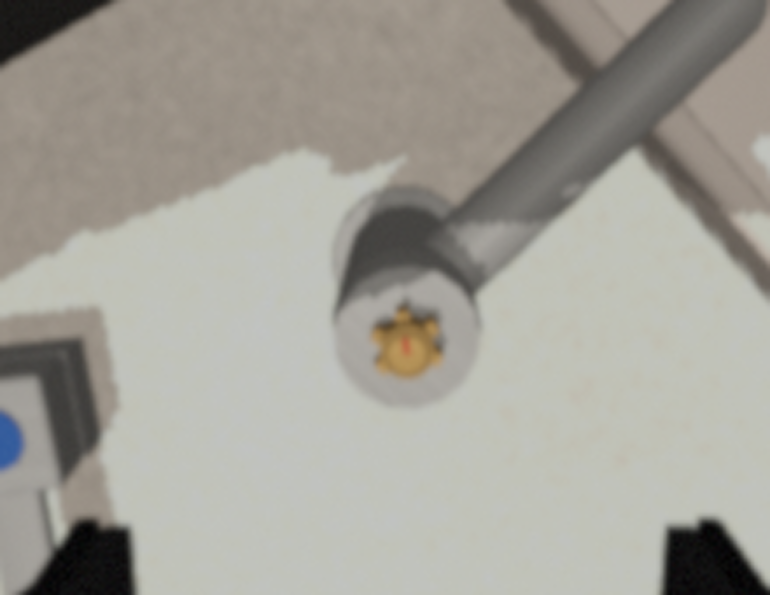

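Emit:
arm_command:
  translation:
    - [0.19,0.6,0]
    - [0.19,0.875,0]
    - [0.19,0.875,0]
  rotation:
    - [0,0,0]
    - [0,0,0]
    - [0,0,0]
  grip: [-1,-1,-1]

```text
time_s: 4.6
position: [0.5834, 0.0251, 0.2467]
tcp_rot: [[-0.509, -0.008, 0.861], [-0.861, 0.001, -0.509], [0.003, -1.0, -0.008]]
force: [-0.0, 0.1, 0.3]
opening: 1.0
```

Emit:
arm_command:
  translation:
    - [0.19,0.6,0]
    - [0.19,0.875,0]
    - [0.19,0.875,0]
    - [0.19,0.875,0]
  rotation:
    - [0,0,0]
    - [0,0,0]
    - [0,0,0]
    - [0,0,0]
  grip: [-1,-1,-1,-1]

```text
time_s: 5.0
position: [0.5798, 0.0123, 0.1816]
tcp_rot: [[-0.508, 0.003, 0.861], [-0.861, -0.0, -0.508], [-0.001, -1.0, 0.002]]
force: [-0.1, 0.2, 0.4]
opening: 0.999
```

```bash
cat > d.py <<'E'
from h import *
s=bot.read_state();print(s['time_s'],s['position'],s['tcp_rot'])
c=snap('wrist','w2.png')
for t,z in [('spindle_nose',.158),('spindle_seat',.14)]:
    for r in models.spot_point('wrist',t)[:2]:
        p=np.array(r['point'])*[640,400];print(t,round(r['conf'],2),p,onz(c,p,z))
cx,cy=proj(c,[[.595,.036,.158]])[0]
# top-down rectified view at z=.151 (teeth plane), 0.1mm/px*, centred on .595,.036
def rect(z,ctr,half,n):
    g=np.linspace(-half,half,n);X,Y=np.meshgrid(g,-g)
    P=np.stack([ctr[0]+X.ravel(),ctr[1]+Y.ravel(),np.full(X.size,z)],1)
    q=proj(c,P).astype(np.float32).reshape(n,n,2)
    return cv2.remap(c['img'],q[...,0],q[...,1],cv2.INTER_CUBIC)
a=rect(.158,(.595,.036),.02,400);b=rect(.140,(.595,.036),.04,400)
for k in (a,b):
    for i in range(0,400,50): cv2.line(k,(i,0),(i,6),(0,0,255),1);cv2.line(k,(0,i),(6,i),(0,0,255),1)
cv2.imwrite('pics/w2c.png',np.hstack([a,b]))
E
python3 d.py
```

```text
5.0 [0.5798 0.0123 0.1816] [[-0.5079  0.0027  0.8614]
 [-0.8614 -0.0004 -0.5079]
 [-0.001  -1.      0.0025]]
spindle_nose 0.79 [322.176 197.08 ] [0.5983 0.0383 0.158 ]
spindle_seat 0.89 [322.688 195.32 ] [0.5967 0.0342 0.14  ]
```

View pics/w2c.png

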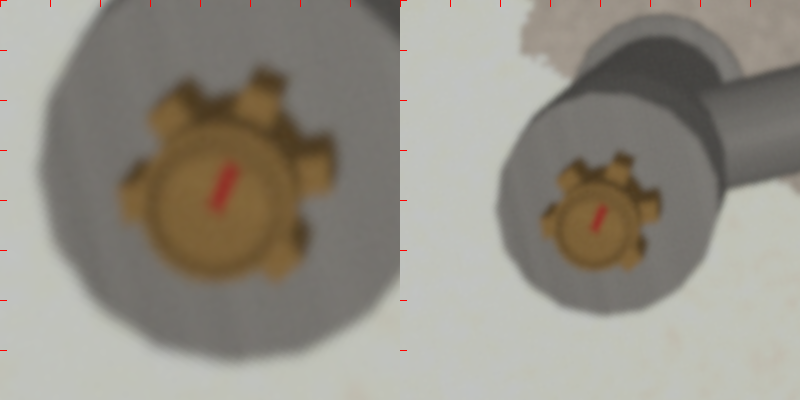

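```bash
cat > e.py <<'E'
import cv2,numpy as np
a=cv2.imread('pics/w2c.png')
im=a[:,:400].astype(int);b,g,r=im[...,0],im[...,1],im[...,2]
m=(r-g>60)&(np.indices(r.shape)[0]>120);m[:,:20]=0
y,x=np.nonzero(m);p=np.stack([x,-y],1).astype(float);w=np.linalg.eigh(np.cov(p.T));print(len(x),p.mean(0),w[0],np.degrees(np.arctan2(*w[1][::-1,1]))%180)
# spline silhouette symmetry at teeth plane: brown mask, seen in right panel
m=((r-b>35)).astype(np.uint8);m[:, :20]=0
M=cv2.moments(m);print(M['m10']/M['m00'],M['m01']/M['m00'])
E
python3 e.py
```

```text
688 [ 223.69476744 -186.71366279] [ 19.41579739 158.16279465] 68.11176666062038
226.27846318894998 184.38815877698806
```

Emit:
arm_command:
  translation:
    - [0,-0.5,0]
    - [-0.1,-0.9,-0.1]
    - [-0.653,-0.9,-0.869]
    - [-0.653,-0.9,-0.869]
  rotation:
    - [0,0,0]
    - [0,0,0]
    - [0,0,0]
    - [0,0,0]
  grip: [-1,-1,-1,-1]

```text
time_s: 5.55
position: [0.545, 0.0949, 0.2553]
tcp_rot: [[-0.508, 0.005, 0.862], [-0.862, 0.001, -0.508], [-0.003, -1.0, 0.004]]
force: [-1.0, 0.6, -0.3]
opening: 1.002
```

Emit:
arm_command:
  translation:
    - [-0.3,0,-0.4]
    - [-0.653,0,-0.869]
    - [-0.653,0,-0.869]
  rotation:
    - [0,0,0]
    - [0,0,0]
    - [0,0,0]
  grip: [-1,-1,-1]

```text
time_s: 5.85
position: [0.5092, 0.1778, 0.2539]
tcp_rot: [[-0.503, 0.001, 0.865], [-0.865, 0.002, -0.503], [-0.002, -1.0, -0.0]]
force: [0.4, 0.4, 0.2]
opening: 0.997
```

Emit:
arm_command:
  translation:
    - [-0.3,0,-0.4]
    - [-0.653,0,-0.869]
    - [-0.653,0,-0.869]
    - [-0.653,0,-0.869]
    - [-0.653,0,-0.869]
  rotation:
    - [0,-0.14,0]
    - [0,-0.28,0]
    - [0,-0.42,0]
    - [0,-0.56,0]
    - [0,-0.642,0]
  grip: [-1,-1,-1,-1,-1]

```text
time_s: 6.35
position: [0.479, 0.2539, 0.2537]
tcp_rot: [[0.145, 0.003, 0.989], [-0.989, 0.001, 0.145], [-0.0, -1.0, 0.003]]
force: [-0.5, -0.2, -0.1]
opening: 1.001
```

Emit:
arm_command:
  translation:
    - [0,0.1,0]
    - [0,0.2,0]
    - [0,0.2,0]
    - [0,0.2,0]
    - [0,0.2,0]
  rotation:
    - [0,-0.14,0]
    - [0,-0.28,0]
    - [0,-0.42,0]
    - [0,-0.56,0]
    - [0,-0.642,0]
  grip: [-1,-1,-1,-1,-1]

```text
time_s: 6.85
position: [0.4794, 0.2533, 0.2376]
tcp_rot: [[0.729, 0.003, 0.685], [-0.685, 0.001, 0.729], [0.002, -1.0, 0.002]]
force: [0.4, -0.5, 0.1]
opening: 0.997
```

Emit:
arm_command:
  translation:
    - [0,0.1,0]
    - [0,0.2,0]
    - [0,0.2,0]
    - [0,0.2,0]
    - [0,0.2,0]
  rotation:
    - [0,-0.14,0]
    - [0,-0.28,0]
    - [0,-0.42,0]
    - [0,-0.56,0]
    - [0,-0.642,0]
  grip: [-1,-1,-1,-1,-1]

```text
time_s: 7.35
position: [0.4795, 0.2533, 0.2215]
tcp_rot: [[0.997, 0.003, 0.082], [-0.082, 0.001, 0.997], [0.003, -1.0, 0.001]]
force: [-1.0, -0.2, -0.1]
opening: 1.005
```

```bash
cat > f.py <<'E'
from h import *
s=bot.read_state();print(s['time_s'],s['position'],s['tcp_rot'],s['joint_positions'])
c=snap('wrist','w3.png')
for t,z in [('lever_tip',.05),('lever_bore',.003),('lever',.003),('screwdriver',.015)]:
    for r in models.spot_point('wrist',t)[:2]:
        p=np.array(r['point'])*[640,400];print(t,round(r['conf'],2),p,onz(c,p,z))
def rect(z,x0,x1,y0,y1,n):  # n px per m
    X,Y=np.meshgrid(np.arange(x0,x1,1/n),np.arange(y1,y0,-1/n))
    P=np.stack([X.ravel(),Y.ravel(),np.full(X.size,z)],1)
    q=proj(c,P).astype(np.float32).reshape(*X.shape,2)
    return cv2.remap(c['img'],q[...,0],q[...,1],cv2.INTER_CUBIC)
a=rect(.049,.32,.52,.19,.34,4000)
for i in range(0,800,80): cv2.line(a,(i,0),(i,8),(0,0,255),1)
for i in range(0,600,80): cv2.line(a,(0,i),(8,i),(0,0,255),1)
cv2.imwrite('pics/w3c.png',a)
E
python3 f.py
```

```text
7.35 [0.4795 0.2533 0.2215] [[ 0.9966  0.003   0.082 ]
 [-0.082   0.0005  0.9966]
 [ 0.003  -1.      0.0008]] [ 16.0422  25.5165  95.5448  -0.0214  58.7636 -69.2456]
lever_tip 0.62 [541.824 130.48 ] [0.4426 0.4788 0.05  ]
lever_bore 0.78 [316.8  173.32] [0.4779 0.2528 0.003 ]
lever_bore 0.76 [151.808 141.68 ] [0.4253 0.0668 0.003 ]
lever 0.59 [315.712 172.4  ] [0.4766 0.2516 0.003 ]
lever 0.57 [156.288 140.2  ] [0.4241 0.0723 0.003 ]
```

View pics/w3c.png

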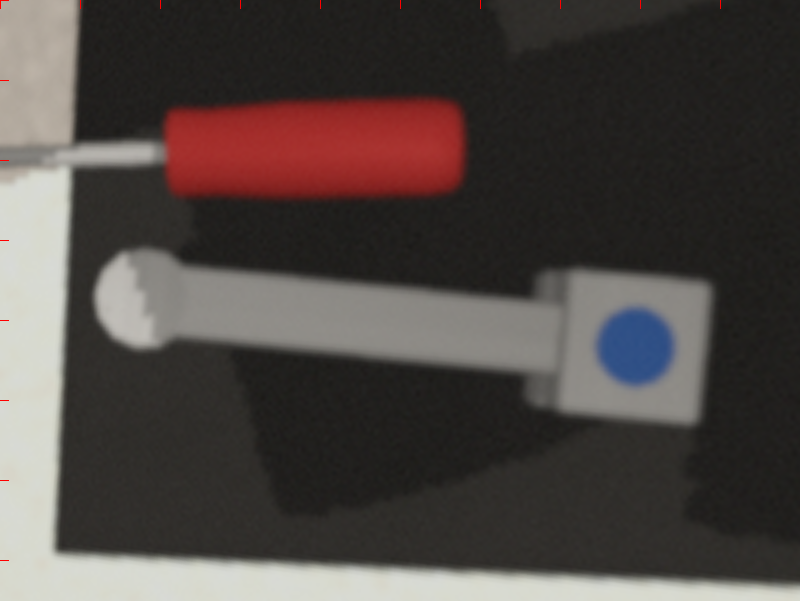

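Emit:
arm_command:
  translation:
    - [-0.01,0.5,0]
    - [-0.01,1,0]
    - [-0.01,1,0]
  rotation:
    - [0,0.015,0]
    - [0,0.015,0]
    - [0,0.015,0]
  grip: [-1,-1,-1]

```text
time_s: 7.9
position: [0.4741, 0.2523, 0.1362]
tcp_rot: [[0.995, -0.01, 0.103], [-0.103, -0.003, 0.995], [-0.01, -1.0, -0.004]]
force: [-1.4, 0.4, 0.2]
opening: 0.996
```

Emit:
arm_command:
  translation:
    - [0,0.5,0]
    - [0,1,0]
    - [0,1,0]
    - [0,1,0]
  rotation:
    - [0,0,0]
    - [0,0,0]
    - [0,0,0]
    - [0,0,0]
  grip: [-1,-1,-1,-1]

```text
time_s: 8.3
position: [0.4781, 0.2537, 0.0612]
tcp_rot: [[0.995, 0.0, 0.102], [-0.102, 0.0, 0.995], [0.0, -1.0, 0.0]]
force: [0.1, 0.1, 0.6]
opening: 0.998
```

Emit:
arm_command:
  translation:
    - [0,0.15,0]
    - [0,0.34,0]
    - [0,0.34,0]
    - [0,0.34,0]
  rotation:
    - [0,0,0]
    - [0,0,0]
    - [0,0,0]
    - [0,0,0]
  grip: [-1,-1,-1,-1]

```text
time_s: 8.7
position: [0.4782, 0.2538, 0.0343]
tcp_rot: [[0.995, 0.002, 0.102], [-0.102, 0.001, 0.995], [0.002, -1.0, 0.001]]
force: [0.6, 0.1, -0.6]
opening: 0.999
```

```bash
python3 -c "
from h import *
s=bot.read_state();print(s['time_s'],s['position'],s['tcp_rot'],s['force'])"
```

```text
8.7 [0.4782 0.2538 0.0343] [[ 0.9948  0.0021  0.1021]
 [-0.1021  0.0006  0.9948]
 [ 0.0021 -1.      0.0008]] [ 0.5658  0.0965 -0.5822]
```

Close on the hub.

Emit:
arm_command:
  translation:
    - [0,0,0]
    - [0,0,0]
    - [0,0,0]
    - [0,0,0]
    - [0,0,0]
  rotation:
    - [0,0,0]
    - [0,0,0]
    - [0,0,0]
    - [0,0,0]
    - [0,0,0]
  grip: [1,1,1,1,1]

```text
time_s: 9.2
position: [0.4775, 0.2535, 0.0331]
tcp_rot: [[0.995, 0.0, 0.102], [-0.102, 0.0, 0.995], [0.0, -1.0, 0.0]]
force: [0.5, 0.8, -0.1]
opening: 0.636
```

Emit:
arm_command:
  translation:
    - [0,0,0]
    - [0,0,0]
    - [0,0,0]
    - [0,0,0]
    - [0,0,0]
  rotation:
    - [0,0,0]
    - [0,0,0]
    - [0,0,0]
    - [0,0,0]
    - [0,0,0]
  grip: [1,1,1,1,1]

```text
time_s: 9.7
position: [0.4774, 0.2536, 0.0329]
tcp_rot: [[0.995, -0.0, 0.102], [-0.102, 0.0, 0.995], [-0.0, -1.0, 0.0]]
force: [0.7, 0.7, -0.5]
opening: 0.411
```

Emit:
arm_command:
  translation:
    - [0,0,0]
    - [0,0,0]
    - [0,0,0]
    - [0,0,0]
    - [0,0,0]
  rotation:
    - [0,0,0]
    - [0,0,0]
    - [0,0,0]
    - [0,0,0]
    - [0,0,0]
  grip: [1,1,1,1,1]

```text
time_s: 10.2
position: [0.4774, 0.2535, 0.0329]
tcp_rot: [[0.995, -0.0, 0.102], [-0.102, 0.0, 0.995], [-0.0, -1.0, 0.0]]
force: [0.4, 0.1, -1.6]
opening: 0.409
```

Emit:
arm_command:
  translation:
    - [0,-0.2,0]
    - [0,-0.5,0]
    - [0,-1,0]
    - [0,-1,0]
    - [0,-1,0]
  rotation:
    - [0,0,0]
    - [0,0,0]
    - [0,0,0]
    - [0,0,0]
    - [0,0,0]
  grip: [1,1,1,1,1]

```text
time_s: 10.7
position: [0.4774, 0.2534, 0.1132]
tcp_rot: [[0.995, 0.001, 0.102], [-0.102, 0.0, 0.995], [0.001, -1.0, 0.0]]
force: [-0.2, -0.2, -3.8]
opening: 0.408
```

Emit:
arm_command:
  translation:
    - [0,-0.3,0]
    - [0,-0.6,0]
    - [0,-1,0]
    - [0,-1,0]
    - [0,-1,0]
  rotation:
    - [0,0,0]
    - [0,0,0]
    - [0,0,0]
    - [0,0,0]
    - [0,0,0]
  grip: [1,1,1,1,1]

```text
time_s: 11.2
position: [0.4765, 0.2532, 0.1915]
tcp_rot: [[0.995, -0.002, 0.102], [-0.102, -0.001, 0.995], [-0.002, -1.0, -0.001]]
force: [-0.4, 0.5, -4.2]
opening: 0.407
```

Emit:
arm_command:
  translation:
    - [0,-0.3,0]
    - [0,-0.4,0]
    - [0,-0.4,0]
    - [0,-0.4,0]
  rotation:
    - [0,0,0]
    - [0,0,0]
    - [0,0,0]
    - [0,0,0]
  grip: [1,1,1,1]

```text
time_s: 11.6
position: [0.4766, 0.2532, 0.2234]
tcp_rot: [[0.995, -0.003, 0.102], [-0.102, -0.001, 0.995], [-0.003, -1.0, -0.001]]
force: [-0.4, -0.4, -4.3]
opening: 0.413
```

```bash
cat > g.py <<'E'
from h import *
s=bot.read_state();print(s['time_s'],s['position'],s['tcp_rot'],s['force'],s['moment'],s['joint_positions'],s['opening'])
c=snap('wrist','w4.png');C=eyes.capture('wrist');H=np.array(C['hand_eye'])
im=c['img'].astype(int)
m=((im[...,0]-im[...,2]>50)).astype(np.uint8)
n,l,st,ce=cv2.connectedComponentsWithStats(m)
ct=dict(c);ct['W']=H
def ony(px,y):
    o,d=ray(ct,px);return o+d*(y-o[1])/d[1]
for i in range(1,n):
    if st[i,4]>60: print('blue',st[i],ce[i],'tool@y=-.0161',ony(ce[i],-.0161))
cv2.imwrite('pics/w4c.png',cv2.resize(c['img'][100:400,120:520],None,fx=1.9,fy=1.9))
E
python3 g.py
```

```text
11.6 [0.4766 0.2532 0.2234] [[ 0.9948 -0.0026  0.1022]
 [-0.1022 -0.0008  0.9948]
 [-0.0025 -1.     -0.001 ]] [-0.3696 -0.437  -4.3279] [ 0.0879 -0.1223 -0.0531] [ 16.1151  25.2998  95.5672  -0.001   59.2885 -68.0199] 0.41338027883065087
blue [108 145  27  26 547] [121.1554 157.0932] tool@y=-.0161 [-0.0611 -0.0161 -0.0798]
blue [305 274  25   5 101] [317.3762 276.3168] tool@y=-.0161 [-0.0061 -0.0161 -0.0003]
```

View pics/w4c.png

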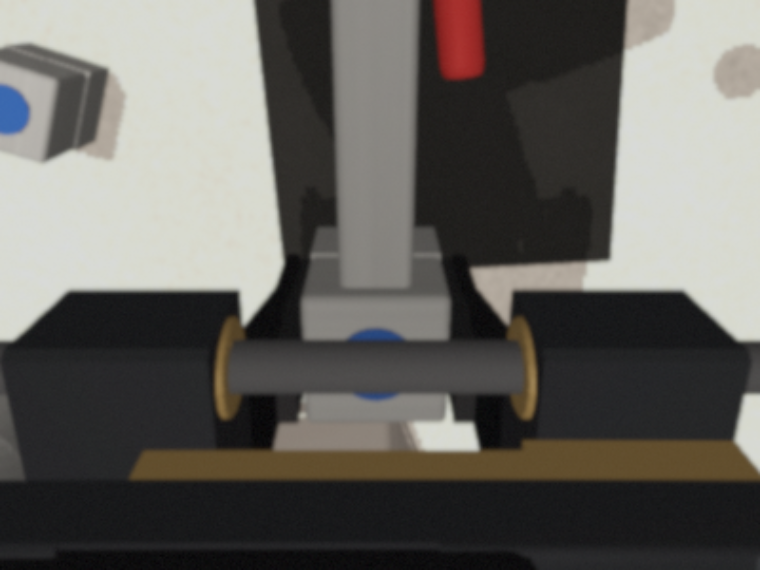

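```bash
cat > g2.py <<'E'
from h import *
C=eyes.capture('wrist');H=np.array(C['hand_eye'])
ct=dict(K=np.array(C['mtx']),D=np.array(C['dist_coeffs']),W=H)
def ony(px,y):
    o,d=ray(ct,px);return o+d*(y-o[1])/d[1]
for n,p in dict(far=(318,255.3),near=(318,321),dtop=(318,272.6),dbot=(318,310.5),l=(279.5,260),r=(356.8,260)).items(): print(n,ony(p,-.0161))
for r in models.spot_point('wrist','lever_tip')[:3]: print(r['conf'],np.array(r['point'])*[640,400])
print('pred tip',proj(ct,[[.0013-.123,-.0171,0]]),proj(ct,[[.0013-.135,-.0171,0]]))
for cam in ('scene','side'):
    c=snap(cam,cam+'5.png');s=bot.read_state();p=s['position'];R=np.array(s['tcp_rot'])
    for k,t in (('lever_bore',(.0013,.0299,0)),('lever_tip',(-.1217,-.0171,0))):
        print(cam,k,'pred',proj(c,p+R@t),[(round(r['conf'],2),np.array(r['point'])*[640,400]) for r in models.spot_point(cam,k)[:3]])
im=cv2.imread('pics/w4.png');cv2.imwrite('pics/w4d.png',cv2.resize(im[0:130,220:420],None,fx=3,fy=3))
E
python3 g2.py
```

```text
far [-0.0169 -0.0161  0.    ]
near [ 0.0183 -0.0161  0.    ]
dtop [-0.0081 -0.0161  0.    ]
dbot [ 0.0123 -0.0161  0.    ]
l [-0.0145 -0.0161 -0.0174]
r [-0.0145 -0.0161  0.0175]
0.87 [539.008 128.8  ]
pred tip [[318.1963 -17.737 ]] [[318.2298 -60.1857]]
scene lever_bore pred [[358.3942 161.2671]] [(0.94, array([288.512, 207.   ])), (0.87, array([356.096, 157.8  ])), (0.72, array([457.792, 168.4  ]))]
scene lever_tip pred [[348.464  117.6698]] [(0.93, array([233.6, 188. ])), (0.57, array([421.824, 170.8  ]))]
side lever_bore pred [[305.2646 191.1047]] [(0.88, array([247.808, 318.8  ])), (0.73, array([307.008, 190.32 ])), (0.7, array([348.608, 199.08 ]))]
side lever_tip pred [[336.3477 198.7559]] [(0.79, array([338.688, 196.   ])), (0.75, array([276.48, 269.6 ])), (0.7, array([389.12, 174.32]))]
```

View pics/w4d.png

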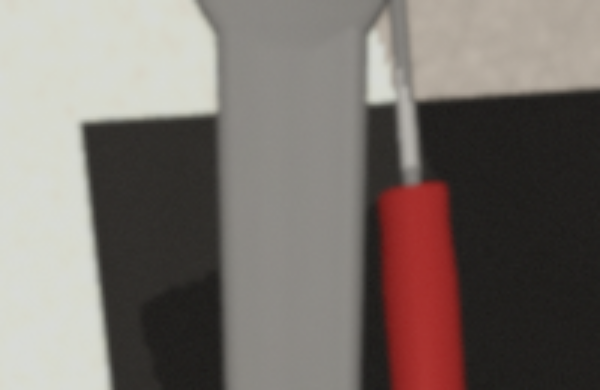

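Emit:
arm_command:
  translation:
    - [0.2,0,-0.28]
    - [0.4,0,-0.56]
    - [0.592,0,-0.847]
    - [0.592,0,-0.847]
  rotation:
    - [0,0,0]
    - [0,0,0]
    - [0,0,0]
    - [0,0,0]
  grip: [1,1,1,1]

```text
time_s: 12.5
position: [0.5201, 0.1786, 0.2252]
tcp_rot: [[0.994, 0.003, 0.105], [-0.105, -0.001, 0.994], [0.003, -1.0, -0.001]]
force: [0.9, 0.1, -3.6]
opening: 0.41
```

Emit:
arm_command:
  translation:
    - [0.2,0,-0.28]
    - [0.4,0,-0.56]
    - [0.592,0,-0.847]
    - [0.592,0,-0.847]
  rotation:
    - [0,0,0]
    - [0,0,0]
    - [0,0,0]
    - [0,0,0]
  grip: [1,1,1,1]

```text
time_s: 12.9
position: [0.5601, 0.1066, 0.2252]
tcp_rot: [[0.994, 0.003, 0.105], [-0.105, -0.001, 0.994], [0.003, -1.0, -0.001]]
force: [0.6, 0.4, -2.8]
opening: 0.411
```

Emit:
arm_command:
  translation:
    - [0.2,0,-0.28]
    - [0.4,0,-0.56]
    - [0.592,0,-0.847]
    - [0.592,0,-0.847]
  rotation:
    - [0,0,0]
    - [0,0,0]
    - [0,0,0]
    - [0,0,0]
  grip: [1,1,1,1]

```text
time_s: 13.3
position: [0.6, 0.0346, 0.2251]
tcp_rot: [[0.995, 0.003, 0.105], [-0.105, -0.001, 0.995], [0.003, -1.0, -0.001]]
force: [-0.2, 0.0, -3.4]
opening: 0.411
```

Emit:
arm_command:
  translation:
    - [0,0,0]
    - [0,0,0]
    - [0,0,0]
    - [0,0,0]
    - [0,0,0]
  rotation:
    - [0,0.1,0]
    - [0,0.23,0]
    - [0,0.36,0]
    - [0,0.49,0]
    - [0,0.595,0]
  grip: [1,1,1,1,1]

```text
time_s: 13.8
position: [0.597, 0.0384, 0.2247]
tcp_rot: [[0.745, -0.001, 0.667], [-0.667, 0.001, 0.745], [-0.002, -1.0, -0.0]]
force: [-0.9, 0.4, -4.6]
opening: 0.411
```

Emit:
arm_command:
  translation:
    - [0,0,0]
    - [0,0,0]
    - [0,0,0]
    - [0,0,0]
    - [0,0,0]
  rotation:
    - [0,0.1,0]
    - [0,0.23,0]
    - [0,0.36,0]
    - [0,0.49,0]
    - [0,0.595,0]
  grip: [1,1,1,1,1]

```text
time_s: 14.3
position: [0.597, 0.0384, 0.2248]
tcp_rot: [[0.216, -0.001, 0.976], [-0.976, 0.001, 0.216], [-0.001, -1.0, -0.001]]
force: [-0.6, -0.3, -3.8]
opening: 0.413
```

Emit:
arm_command:
  translation:
    - [0,0,0]
    - [0,0,0]
    - [0,0,0]
    - [0,0,0]
    - [0,0,0]
  rotation:
    - [0,0.1,0]
    - [0,0.23,0]
    - [0,0.36,0]
    - [0,0.49,0]
    - [0,0.595,0]
  grip: [1,1,1,1,1]

```text
time_s: 14.8
position: [0.597, 0.0384, 0.2247]
tcp_rot: [[-0.394, -0.002, 0.919], [-0.919, 0.001, -0.394], [-0.0, -1.0, -0.002]]
force: [-0.7, 0.5, -4.0]
opening: 0.411
```

Emit:
arm_command:
  translation:
    - [0,0,0]
    - [0,0,0]
    - [0,0,0]
  rotation:
    - [0,0,0]
    - [0,0,0]
    - [0,0,0]
  grip: [1,1,1]

```text
time_s: 15.1
position: [0.5977, 0.0374, 0.2249]
tcp_rot: [[-0.388, -0.001, 0.922], [-0.922, 0.0, -0.388], [-0.0, -1.0, -0.001]]
force: [0.2, 0.4, -2.9]
opening: 0.412
```

```bash
cat > k.py <<'E'
from h import *
s=bot.read_state();R=np.array(s['tcp_rot']);p=s['position']
az=np.degrees(np.arctan2(R[1,2],R[0,2]))
print('t',s['time_s'],'p',p,'lever yaw',az+90,'bore',p+R@[.001,.0299,0],'tooly',R[:,1],'F',s['force'],'M',s['moment'],'op',s['opening'])
T=np.array([.5968,.0357,0]);d=R.T@(T-(p+R@[.001,.0299,0]));print('to spindle, tool x,z mm',d[[0,2]]*1e3)
E
python3 k.py
```

```text
t 15.1 p [0.5977 0.0374 0.2249] lever yaw 67.15832960008744 bore [0.5973 0.0365 0.195 ] tooly [-0.0006  0.0003 -1.    ] F [ 0.1958  0.4039 -2.8943] M [-0.0333 -0.0702 -0.0015] op 0.4115174454750936
to spindle, tool x,z mm [0.9237 0.0192]
```

Emit:
arm_command:
  translation:
    - [0.0115,0.2,0]
    - [0.0115,0.4,0]
    - [0.0115,0.4,0]
    - [0.0115,0.4,0]
  rotation:
    - [0,0,0]
    - [0,0,0]
    - [0,0,0]
    - [0,0,0]
  grip: [1,1,1,1]

```text
time_s: 15.5
position: [0.5976, 0.0361, 0.1929]
tcp_rot: [[-0.39, -0.001, 0.921], [-0.921, 0.0, -0.39], [0.0, -1.0, -0.001]]
force: [0.7, 0.6, -4.2]
opening: 0.413
```

Emit:
arm_command:
  translation:
    - [0,0.03,0]
    - [0,0.05,0]
    - [0,0.05,0]
    - [0,0.05,0]
  rotation:
    - [0,0,0]
    - [0,0,0]
    - [0,0,0]
    - [0,0,0]
  grip: [1,1,1,1]

```text
time_s: 15.9
position: [0.5978, 0.036, 0.1892]
tcp_rot: [[-0.39, 0.001, 0.921], [-0.921, -0.0, -0.39], [-0.0, -1.0, 0.0]]
force: [0.4, 0.2, -3.6]
opening: 0.411
```

```bash
python3 k.py
```

```text
t 15.9 p [0.5978 0.036  0.1892] lever yaw 67.04480435334759 bore [0.5974 0.035  0.1593] tooly [ 0.0005 -0.0001 -1.    ] F [ 0.3564  0.1821 -3.6449] M [-0.0356 -0.0195 -0.0058] op 0.4105046569132267
to spindle, tool x,z mm [-0.3422 -0.9324]
```

Emit:
arm_command:
  translation:
    - [-0.004,0.015,-0.01]
    - [-0.004,0.03,-0.01]
    - [-0.004,0.03,-0.01]
  rotation:
    - [0,0,0]
    - [0,0,0]
    - [0,0,0]
  grip: [1,1,1]

```text
time_s: 16.2
position: [0.5969, 0.0366, 0.1864]
tcp_rot: [[-0.39, -0.0, 0.921], [-0.921, 0.0, -0.39], [0.0, -1.0, -0.0]]
force: [-0.4, 0.3, -4.1]
opening: 0.411
```

Emit:
arm_command:
  translation:
    - [0,0.015,0]
    - [0,0.03,0]
    - [0,0.03,0]
  rotation:
    - [0,0,0]
    - [0,0,0]
    - [0,0,0]
  grip: [1,1,1]

```text
time_s: 16.5
position: [0.5969, 0.0366, 0.1839]
tcp_rot: [[-0.39, -0.001, 0.921], [-0.921, 0.0, -0.39], [0.0, -1.0, -0.001]]
force: [0.9, -1.1, -4.0]
opening: 0.415
```

```bash
python3 k.py
```

```text
t 16.5 p [0.5969 0.0366 0.1839] lever yaw 67.04155836515453 bore [0.5965 0.0357 0.154 ] tooly [-0.0006  0.0001 -1.    ] F [ 0.9162 -1.063  -3.9718] M [-0.0784 -0.0578  0.0133] op 0.4147292579375635
to spindle, tool x,z mm [-0.167   0.3451]
```

Emit:
arm_command:
  translation:
    - [0,0.01,0]
    - [0,0.02,0]
    - [0,0.02,0]
  rotation:
    - [0,0,0]
    - [0,0,0]
    - [0,0,0]
  grip: [1,1,1]

```text
time_s: 16.8
position: [0.597, 0.0366, 0.1824]
tcp_rot: [[-0.39, -0.0, 0.921], [-0.921, 0.0, -0.39], [0.0, -1.0, -0.0]]
force: [0.1, -0.3, -4.3]
opening: 0.411
```

Emit:
arm_command:
  translation:
    - [0,0.007,0]
    - [0,0.015,0]
    - [0,0.015,0]
  rotation:
    - [0,0,0]
    - [0,0,0]
    - [0,0,0]
  grip: [1,1,1]

```text
time_s: 17.1
position: [0.597, 0.0366, 0.1813]
tcp_rot: [[-0.39, -0.0, 0.921], [-0.921, 0.0, -0.39], [0.0, -1.0, -0.0]]
force: [-0.3, 1.1, -4.3]
opening: 0.409
```

```bash
python3 k.py
```

```text
t 17.1 p [0.597  0.0366 0.1813] lever yaw 67.04012146948197 bore [0.5966 0.0357 0.1514] tooly [-0.0001  0.     -1.    ] F [-0.2598  1.0926 -4.297 ] M [-0.0063 -0.0168 -0.0059] op 0.40897551628638346
to spindle, tool x,z mm [-0.1062  0.1663]
```

Emit:
arm_command:
  translation:
    - [0,0.007,0]
    - [0,0.012,0]
    - [0,0.012,0]
  rotation:
    - [0,0,0]
    - [0,0,0]
    - [0,0,0]
  grip: [1,1,1]

```text
time_s: 17.4
position: [0.597, 0.0366, 0.1803]
tcp_rot: [[-0.39, -0.0, 0.921], [-0.921, 0.0, -0.39], [0.0, -1.0, -0.0]]
force: [-0.6, -0.4, -3.6]
opening: 0.413
```

```bash
python3 k.py
```

```text
t 17.4 p [0.597  0.0366 0.1803] lever yaw 67.03707113100815 bore [0.5966 0.0357 0.1504] tooly [-0.0001  0.     -1.    ] F [-0.6282 -0.4111 -3.6303] M [-0.0741 -0.0322 -0.0163] op 0.41334505807816874
to spindle, tool x,z mm [-0.1106  0.1504]
```

Emit:
arm_command:
  translation:
    - [0,0.007,0]
    - [0,0.012,0]
    - [0,0.012,0]
  rotation:
    - [0,0,0]
    - [0,0,0]
    - [0,0,0]
  grip: [1,1,1]

```text
time_s: 17.7
position: [0.597, 0.0366, 0.1794]
tcp_rot: [[-0.39, -0.0, 0.921], [-0.921, 0.0, -0.39], [0.0, -1.0, -0.0]]
force: [0.5, -0.1, -3.9]
opening: 0.409
```

Emit:
arm_command:
  translation:
    - [0,0.007,0]
    - [0,0.01,0]
    - [0,0.01,0]
  rotation:
    - [0,0,0]
    - [0,0,0]
    - [0,0,0]
  grip: [1,1,1]

```text
time_s: 18.0
position: [0.597, 0.0366, 0.1786]
tcp_rot: [[-0.39, -0.0, 0.921], [-0.921, 0.0, -0.39], [0.0, -1.0, -0.0]]
force: [0.4, 0.1, -4.1]
opening: 0.411
```

```bash
python3 k.py
```

```text
t 18.0 p [0.597  0.0366 0.1786] lever yaw 67.03933908680854 bore [0.5966 0.0357 0.1487] tooly [-0.0001  0.     -1.    ] F [ 0.4293  0.0931 -4.1235] M [-0.0623 -0.0432 -0.0097] op 0.41112102278782564
to spindle, tool x,z mm [-0.1065  0.143 ]
```

Emit:
arm_command:
  translation:
    - [0,0.012,0]
    - [0,0.025,0]
    - [0,0.025,0]
  rotation:
    - [0,0,0]
    - [0,0,0]
    - [0,0,0]
  grip: [1,1,1]

```text
time_s: 18.3
position: [0.5969, 0.0366, 0.1764]
tcp_rot: [[-0.39, -0.0, 0.921], [-0.921, 0.0, -0.39], [0.0, -1.0, -0.0]]
force: [-0.2, -0.5, -4.5]
opening: 0.407
```

Emit:
arm_command:
  translation:
    - [0,0.012,0]
    - [0,0.025,0]
    - [0,0.025,0]
  rotation:
    - [0,0,0]
    - [0,0,0]
    - [0,0,0]
  grip: [1,1,1]

```text
time_s: 18.6
position: [0.597, 0.0366, 0.1744]
tcp_rot: [[-0.39, -0.0, 0.921], [-0.921, 0.0, -0.39], [0.0, -1.0, -0.0]]
force: [-0.7, 0.5, -3.2]
opening: 0.414
```

```bash
python3 k.py
```

```text
t 18.6 p [0.597  0.0366 0.1744] lever yaw 67.04044735042983 bore [0.5966 0.0357 0.1445] tooly [-0.0003  0.0001 -1.    ] F [-0.6884  0.4597 -3.1768] M [-0.0299 -0.0206  0.0161] op 0.41393248549594797
to spindle, tool x,z mm [-0.1257  0.2645]
```

Emit:
arm_command:
  translation:
    - [0,0.012,0]
    - [0,0.025,0]
    - [0,0.025,0]
  rotation:
    - [0,0,0]
    - [0,0,0]
    - [0,0,0]
  grip: [1,1,1]

```text
time_s: 18.9
position: [0.597, 0.0366, 0.1724]
tcp_rot: [[-0.39, -0.0, 0.921], [-0.921, 0.0, -0.39], [0.0, -1.0, -0.0]]
force: [-0.0, -0.8, -3.4]
opening: 0.412
```

Emit:
arm_command:
  translation:
    - [0,0.007,0]
    - [0,0.012,0]
    - [0,0.012,0]
  rotation:
    - [0,0,0]
    - [0,0,0]
    - [0,0,0]
  grip: [1,1,1]

```text
time_s: 19.2
position: [0.597, 0.0366, 0.1716]
tcp_rot: [[-0.39, -0.0, 0.921], [-0.921, 0.0, -0.39], [0.0, -1.0, -0.0]]
force: [-0.2, -0.7, -3.6]
opening: 0.413
```

```bash
python3 k.py
```

```text
t 19.2 p [0.597  0.0366 0.1716] lever yaw 67.03914608347827 bore [0.5966 0.0356 0.1417] tooly [-0.0001  0.     -1.    ] F [-0.2121 -0.6545 -3.6031] M [-0.0635 -0.0273  0.0338] op 0.4128167090182579
to spindle, tool x,z mm [-0.1221  0.1317]
```

Small steps to the seat.

Emit:
arm_command:
  translation:
    - [0,0.005,0]
    - [0,0.01,0]
    - [0,0.01,0]
  rotation:
    - [0,0,0]
    - [0,0,0]
    - [0,0,0]
  grip: [1,1,1]

```text
time_s: 19.5
position: [0.597, 0.0365, 0.1708]
tcp_rot: [[-0.39, -0.0, 0.921], [-0.921, -0.0, -0.39], [0.0, -1.0, -0.0]]
force: [0.1, 0.0, -3.9]
opening: 0.41
```

Emit:
arm_command:
  translation:
    - [0,0.005,0]
    - [0,0.008,0]
    - [0,0.008,0]
  rotation:
    - [0,0,0]
    - [0,0,0]
    - [0,0,0]
  grip: [1,1,1]

```text
time_s: 19.8
position: [0.597, 0.0366, 0.1702]
tcp_rot: [[-0.39, -0.0, 0.921], [-0.921, 0.0, -0.39], [0.0, -1.0, -0.0]]
force: [0.0, -0.3, -3.7]
opening: 0.409
```

Emit:
arm_command:
  translation:
    - [0,0.004,0]
    - [0,0.007,0]
    - [0,0.007,0]
  rotation:
    - [0,0,0]
    - [0,0,0]
    - [0,0,0]
  grip: [1,1,1]

```text
time_s: 20.1
position: [0.5971, 0.0366, 0.1699]
tcp_rot: [[-0.39, 0.0, 0.921], [-0.921, -0.0, -0.39], [-0.0, -1.0, 0.0]]
force: [-1.0, -0.1, -1.3]
opening: 0.411
```

Emit:
arm_command:
  translation:
    - [0,0.003,0]
    - [0,0.004,0]
    - [0,0.004,0]
    - [0,0.004,0]
  rotation:
    - [0,0,0]
    - [0,0,0]
    - [0,0,0]
    - [0,0,0]
  grip: [1,1,1,1]

```text
time_s: 20.5
position: [0.5971, 0.0365, 0.1699]
tcp_rot: [[-0.39, 0.0, 0.921], [-0.921, -0.0, -0.39], [-0.0, -1.0, 0.0]]
force: [-2.6, 0.6, 3.7]
opening: 0.411
```

```bash
cat > l.py <<'E'
from h import *
a=snap('scene','scene6.png');b=snap('side','side6.png')
for t in ('lever_bore','lever_tip','spindle_seat','tap'):
  for n,c in(('scene',a),('side',b)):
    print(n,t,[(round(r['conf'],2),np.array(r['point'])*[640,400]) for r in models.spot_point(n,t)[:4]])
for yw in range(6,24,3):
    P=[.5968+.14*np.cos(np.radians(yw)),.0357+.14*np.sin(np.radians(yw)),.1]
    print(yw,proj(a,P),proj(b,P))
# spout direction: rectify w2 image pose is gone; use scene0
import sys
im=cv2.imread('pics/scene0.png');print()
E
python3 l.py; python3 k.py
```

```text
scene lever_bore [(0.74, array([288.832, 207.8  ])), (0.7, array([457.472, 170.68 ])), (0.62, array([187.776, 251.12 ]))]
side lever_bore [(0.87, array([248.384, 322.52 ])), (0.71, array([348.672, 198.4  ])), (0.61, array([316.224, 150.   ]))]
scene lever_tip [(0.81, array([421.632, 171.2  ])), (0.73, array([233.792, 189.   ])), (0.61, array([341.824, 220.8  ]))]
side lever_tip [(0.74, array([277.824, 269.4  ])), (0.73, array([387.392, 170.2  ]))]
scene spindle_seat [(0.71, array([291.008, 230.2  ]))]
side spindle_seat [(0.83, array([312.832, 148.92 ]))]
scene tap [(0.78, array([294.528, 256.4  ]))]
side tap [(0.87, array([316.096, 176.48 ]))]
6 [[310.5842 285.4932]] [[279.8124 147.8176]]
9 [[313.5337 284.2909]] [[278.8548 149.0348]]
12 [[316.4014 282.9554]] [[277.9852 150.285 ]]
15 [[319.1777 281.4921]] [[277.2066 151.5651]]
18 [[321.8538 279.9072]] [[276.5216 152.8721]]
21 [[324.4212 278.2072]] [[275.9328 154.2028]]

t 21.0 p [0.5971 0.0365 0.1699] lever yaw 67.03721450103208 bore [0.5967 0.0356 0.14  ] tooly [ 0.0002 -0.     -1.    ] F [-2.4198 -0.1657  6.0747] M [0.003  0.4796 0.001 ] op 0.4112762747142923
to spindle, tool x,z mm [-0.1014  0.0286]
```

Emit:
arm_command:
  translation:
    - [0,-0.004,0.001]
    - [0,-0.004,0.002]
    - [0,-0.004,0.003]
    - [0.001,-0.004,0.004]
    - [0.001,-0.004,0.004]
  rotation:
    - [0,0.05,0]
    - [0,0.13,0]
    - [0,0.21,0]
    - [0,0.29,0]
    - [0,0.333,0]
  grip: [1,1,1,1,1]

```text
time_s: 21.5
position: [0.5975, 0.0364, 0.1699]
tcp_rot: [[-0.683, 0.001, 0.731], [-0.731, -0.0, -0.683], [-0.0, -1.0, 0.001]]
force: [-2.4, -0.7, 3.9]
opening: 0.415
```

```bash
python3 k.py
```

```text
t 21.5 p [0.5975 0.0364 0.1699] lever yaw 46.95938420102166 bore [0.5969 0.0356 0.14  ] tooly [ 0.0006 -0.0002 -1.    ] F [-2.4226 -0.6751  3.8784] M [0.0164 0.2547 0.1138] op 0.4153412541744902
to spindle, tool x,z mm [ 0.0451 -0.1637]
```

Emit:
arm_command:
  translation:
    - [0,-0.003,0.001]
    - [0,-0.003,0.002]
    - [0,-0.003,0.003]
    - [0.001,-0.003,0.004]
    - [0.001,-0.003,0.004]
  rotation:
    - [0,0.05,0]
    - [0,0.13,0]
    - [0,0.21,0]
    - [0,0.29,0]
    - [0,0.333,0]
  grip: [1,1,1,1,1]

```text
time_s: 22.0
position: [0.5978, 0.036, 0.1699]
tcp_rot: [[-0.891, 0.001, 0.454], [-0.454, -0.0, -0.891], [-0.0, -1.0, 0.001]]
force: [-0.5, -0.2, 1.7]
opening: 0.41
```

```bash
python3 k.py
```

```text
t 22.0 p [0.5978 0.036  0.1699] lever yaw 26.97781111888184 bore [0.5969 0.0356 0.14  ] tooly [ 0.0006 -0.0003 -1.    ] F [-0.5486 -0.1544  1.6552] M [-0.0001  0.2942  0.1502] op 0.4097903817737467
to spindle, tool x,z mm [ 0.1245 -0.2372]
```

Now 9°, then small steps to the stop.

Emit:
arm_command:
  translation:
    - [0,0,0]
    - [0,0,0.001]
    - [0,0,0.002]
    - [0,0,0.002]
  rotation:
    - [0,0.05,0]
    - [0,0.1,0]
    - [0,0.15,0]
    - [0,0.15,0]
  grip: [1,1,1,1]

```text
time_s: 22.4
position: [0.5979, 0.0358, 0.1699]
tcp_rot: [[-0.951, 0.001, 0.31], [-0.31, -0.0, -0.951], [-0.001, -1.0, 0.0]]
force: [-1.4, -0.9, 2.1]
opening: 0.41
```

```bash
python3 k.py
```

```text
t 22.4 p [0.5979 0.0358 0.1699] lever yaw 18.085866755306895 bore [0.597  0.0355 0.14  ] tooly [ 0.0008 -0.0002 -1.    ] F [-1.3854 -0.9213  2.1267] M [-0.023   0.2416  0.0393] op 0.41028682861827637
to spindle, tool x,z mm [ 0.226  -0.3158]
```

Emit:
arm_command:
  translation:
    - [0,0,0]
    - [0.002,0,-0.002]
    - [0.002,0,-0.002]
  rotation:
    - [0,0.017,0]
    - [0,0.035,0]
    - [0,0.035,0]
  grip: [1,1,1]

```text
time_s: 22.7
position: [0.5979, 0.0358, 0.1699]
tcp_rot: [[-0.961, 0.001, 0.275], [-0.275, -0.0, -0.961], [-0.001, -1.0, 0.001]]
force: [-0.2, -1.6, 0.9]
opening: 0.409
```

```bash
python3 k.py
```

```text
t 22.7 p [0.5979 0.0358 0.1699] lever yaw 15.971509700326251 bore [0.5969 0.0356 0.14  ] tooly [ 0.0011 -0.0004 -1.    ] F [-0.1695 -1.6202  0.8734] M [-0.2112  0.0075  0.0887] op 0.4089684810518685
to spindle, tool x,z mm [ 0.2397 -0.2777]
```

Emit:
arm_command:
  translation:
    - [0,0,0]
    - [0,0,0]
    - [0,0,0]
  rotation:
    - [0,0.012,0]
    - [0,0.025,0]
    - [0,0.025,0]
  grip: [1,1,1]

```text
time_s: 23.0
position: [0.5979, 0.0358, 0.1699]
tcp_rot: [[-0.968, 0.001, 0.25], [-0.25, -0.0, -0.968], [-0.001, -1.0, 0.001]]
force: [0.8, -1.3, 0.4]
opening: 0.411
```

```bash
python3 k.py
```

```text
t 23.0 p [0.5979 0.0358 0.1699] lever yaw 14.455325552038943 bore [0.5969 0.0356 0.14  ] tooly [ 0.0011 -0.0004 -1.    ] F [ 0.8441 -1.3396  0.415 ] M [-0.2483 -0.1374  0.0462] op 0.4111291399883168
to spindle, tool x,z mm [ 0.2238 -0.2588]
```

Emit:
arm_command:
  translation:
    - [0,0,0]
    - [0,0,0]
    - [0,0,0]
  rotation:
    - [0,0.01,0]
    - [0,0.02,0]
    - [0,0.02,0]
  grip: [1,1,1]

```text
time_s: 23.3
position: [0.5979, 0.0358, 0.1699]
tcp_rot: [[-0.973, 0.001, 0.229], [-0.229, -0.0, -0.973], [-0.001, -1.0, 0.001]]
force: [1.1, -2.2, -1.9]
opening: 0.411
```

```bash
python3 k.py
```

```text
t 23.3 p [0.5979 0.0358 0.1699] lever yaw 13.263670860787698 bore [0.5969 0.0355 0.14  ] tooly [ 0.0011 -0.0004 -1.    ] F [ 1.1484 -2.246  -1.8959] M [-0.3601 -0.2809  0.1632] op 0.4110810379943558
to spindle, tool x,z mm [ 0.2245 -0.2779]
```

Emit:
arm_command:
  translation:
    - [0,0,0]
    - [0,0,0]
    - [0,0,0]
  rotation:
    - [0,0.01,0]
    - [0,0.02,0]
    - [0,0.02,0]
  grip: [1,1,1]

```text
time_s: 23.6
position: [0.5978, 0.0358, 0.1699]
tcp_rot: [[-0.978, 0.001, 0.21], [-0.21, -0.001, -0.978], [-0.001, -1.0, 0.001]]
force: [2.8, -2.1, -1.6]
opening: 0.414
```

```bash
python3 k.py
```

```text
t 23.6 p [0.5978 0.0358 0.1699] lever yaw 12.105109050606771 bore [0.5969 0.0356 0.14  ] tooly [ 0.001  -0.0006 -1.    ] F [ 2.7539 -2.0561 -1.6248] M [-0.4763 -0.4901  0.3879] op 0.41421174269447386
to spindle, tool x,z mm [ 0.1585 -0.2589]
```

Emit:
arm_command:
  translation:
    - [0,0,0]
    - [0,0,0]
    - [0,0,0]
    - [0,0,0]
    - [0,0,0]
  rotation:
    - [0,-0.012,0]
    - [0,-0.012,0]
    - [0,-0.012,0]
    - [0,-0.012,0]
    - [0,-0.012,0]
  grip: [0.1,0.1,-0.1,-0.3,-0.5]

```text
time_s: 24.1
position: [0.5968, 0.0364, 0.1698]
tcp_rot: [[-0.975, -0.001, 0.221], [-0.221, 0.001, -0.975], [0.001, -1.0, -0.001]]
force: [0.5, -0.6, -0.7]
opening: 0.638
```

Emit:
arm_command:
  translation:
    - [0,0,0]
    - [0,0,0]
    - [0,0,0]
    - [0,0,0]
    - [0,0,0]
  rotation:
    - [0,0,0]
    - [0,0,0]
    - [0,0,0]
    - [0,0,0]
    - [0,0,0]
  grip: [-0.8,-0.8,-0.8,-0.8,-0.8]

```text
time_s: 24.6
position: [0.5974, 0.0361, 0.1699]
tcp_rot: [[-0.975, -0.0, 0.222], [-0.222, 0.0, -0.975], [0.0, -1.0, -0.0]]
force: [-0.3, -0.7, 0.4]
opening: 0.897
```

```bash
python3 k.py
```

```text
t 24.6 p [0.5974 0.0361 0.1699] lever yaw 12.799590353427675 bore [0.5964 0.0358 0.14  ] tooly [-0.  0. -1.] F [-0.264  -0.7114  0.445 ] M [ 0.0207  0.0641 -0.0092] op 0.8970642588300148
to spindle, tool x,z mm [-0.357   0.2197]
```

Released; raise and look.

Emit:
arm_command:
  translation:
    - [0,-0.3,0]
    - [0,-0.7,0]
    - [0,-1,0]
    - [0,-1,0]
  rotation:
    - [0,0,0]
    - [0,0,0]
    - [0,0,0]
    - [0,0,0]
  grip: [-0.8,-0.8,-0.8,-0.8]

```text
time_s: 25.0
position: [0.5998, 0.0358, 0.2538]
tcp_rot: [[-0.975, 0.009, 0.222], [-0.222, -0.001, -0.975], [-0.008, -1.0, 0.003]]
force: [0.4, -0.5, 0.2]
opening: 0.897
```

Emit:
arm_command:
  translation:
    - [0,-0.4,0]
    - [0,-0.9,0]
    - [0,-1,0]
    - [0,-1,0]
    - [0,-1,0]
  rotation:
    - [0,0,0]
    - [0,0,0]
    - [0,0,0]
    - [0,0,0]
    - [0,0,0]
  grip: [-0.8,-0.8,-0.8,-0.8,-0.8]

```text
time_s: 25.5
position: [0.5963, 0.0361, 0.3281]
tcp_rot: [[-0.975, -0.003, 0.222], [-0.222, 0.0, -0.975], [0.003, -1.0, -0.001]]
force: [-0.3, 1.2, -0.3]
opening: 0.901
```

```bash
cat > m.py <<'E'
from h import *
c=snap('wrist','w7.png');b=snap('side','side7.png')
g=4000*.75
def rect(z,x0,x1,y0,y1,n):
    X,Y=np.meshgrid(np.arange(x0,x1,1/n),np.arange(y1,y0,-1/n))
    q=proj(c,np.stack([X.ravel(),Y.ravel(),np.full(X.size,z)],1)).astype(np.float32).reshape(*X.shape,2)
    return cv2.remap(c['img'],q[...,0],q[...,1],cv2.INTER_CUBIC)
a=rect(.186,.56,.78,-.03,.12,2200)
P=[[.5968,.0357,.14]];s=b['img'][110:200,250:350]
s=cv2.resize(s,None,fx=3.2,fy=3.2,interpolation=2)
o=np.zeros((max(a.shape[0],s.shape[0]),a.shape[1]+s.shape[1],3),np.uint8);o[:a.shape[0],:a.shape[1]]=a;o[:s.shape[0],a.shape[1]:]=s
cv2.imwrite('pics/w7c.png',o);print(o.shape,a.shape)
print('hub corners side px (crop)',[(proj(b,[[.5968,.0357,.14+h]])[0]-[250,110])*3.2+[a.shape[1],0] for h in (0,.046)])
E
python3 m.py; python3 k.py
```

```text
(330, 804, 3) (330, 484, 3)
hub corners side px (crop) [array([685.587 , 130.6207]), array([684.1309,  99.2292])]
t 25.6 p [0.5962 0.0361 0.3275] lever yaw 12.795524365198986 bore [0.5951 0.0359 0.2977] tooly [-0.0046  0.0006 -1.    ] F [-0.2648 -0.6991  0.3316] M [ 0.0282 -0.0138  0.0069] op 0.9023946526653497
to spindle, tool x,z mm [-2.9173  1.0883]
```

View pics/w7c.png

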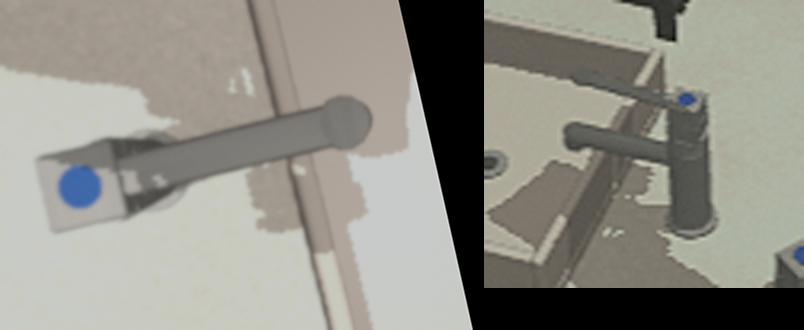

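```bash
python3 -c "
from rig import bot
print(bot.hand_in())"
```

```text
the job is handed in; nothing more can be done
None
```

I put the smallest lever, the one on the mat, on the spindle at about 67° yaw. The splines matched the first time, and it went down to the seat without forcing. I then swung it clockwise about 54° until the torque rose at the stop (around 0.39 N m), let go and moved clear. The job was handed in at about 25.6 s of the 72 s.

**Last checks:**
- **Home:** before release, the hub underside read 0.140 m, level with the seat. In the last pictures the hub's blue mark lies about 1 mm from the spindle axis. In the side view it is within a pixel of where a seated hub should show.
- **Shut:** the blade points at about 13.7°, and I measured the spout at about 13–14°. The gripper read about 12° at the stop, which is within the spline play and measurement error.
- **Forces:** wrist readings suggest no more than about 10 N pressing the lever onto the tap. The contact force against the 45 N limit could not be read directly.
- **Clear:** the gripper was about 15 cm above the lever and touching nothing.
- **Other things:** the arm never went near the screwdriver, vial or jar. I did not measure their positions again at the end.

No check failed.

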